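# Hold a glass tile flush on the sloped lapping plate

### The job

First swing the brass hook bar of the lapping stand closed by its red knob until it rests in its catch across the low edge of the dark plate. Then pick up the blue glass tile by its wooden grip, tilt it to match the slope of the plate and press its underside gently and flush on the plate, squared up inside the white outline (long side across the slope), with a light steady push of about 10 N; finish while still gripping it and pressing it there, nothing is put down. Leave the amber tile and everything else on the table undisturbed.

Things in the scene. Friction and masses are not known exactly. Their poses are not given: they have to be found in the camera images.
- stand: Grey base block of the lapping stand, fixed to the table, 180 (x) x 170 (y) x 45 mm high; origin at the centre of its underside; x points away from the robot, y to its left, z up. It stands on either side of the work area, turned up to 15 degrees.
- lap_plate: Dark abrasive plate 120 (x) x 130 (y) x 12 mm, hinged along its low edge, which faces the robot. Its slope differs each time (12 to 32 degrees) and is locked: it does not give under pushes below 40 N. Origin in the middle of the low edge on the underside, 46 mm in front of the stand's centre, 49 mm above the table; x up the slope, y left across it, z square out of the face.
- face (a point): Point on the upper face of lap_plate, in the middle of the white painted outline (inside 68 mm up the slope x 84 mm across it); 62 mm up the slope from the hinge; x up the slope, y across it, z square out of the face.
- hook (a joint): Angle of the brass hook bar about its upright pivot: 0 = closed, resting in its catch (hard stop) across the front of the plate, parallel to the stand's y; grows as it swings open towards the robot (counter-clockwise from above), up to 1.4 rad. Starts 0.7 to 1.1. Stays where it is left; about 1 N at the knob moves it.
- hook_pivot (a point): Pivot of the hook bar, on the top of the bar, 57 mm above the table, at the front right corner of the stand. The bar is 12 mm wide, 7 mm thick, 126 mm long from the pivot to its tip. z up, y along the bar towards its tip (turns with the bar).
- hook_knob (a point): Centre of the top of the upright red knob on the hook bar, 75 mm from the pivot; a round post 16 mm across standing 44 mm clear above the bar, its top 101 mm above the table. Same axes as hook_pivot.
- blue_tile: Blue glass tile 48 (x) x 64 (y) x 8 mm with a square pale wooden grip block 26 x 26 x 48 mm standing on its middle (56 mm high in all, 0.10 to 0.19 kg). Origin at the centre of the glass underside; z up through the grip. Lies on the foam sheet, on either end of it, turned up to 20 degrees.
- amber_tile: Amber glass tile with the same grip and size as the blue one, lying beside it on the foam, about 120 mm away centre to centre. To be left alone.
- foam: White foam sheet, fixed, 120 (x) x 250 (y) x 12 mm; origin at the centre of its underside. Carries the two tiles.
- glass_cup: Small clear cup with blue glass pieces, 56 mm across, 50 mm high, standing near the robot in the middle; origin under its centre. Leave alone.
- glue_jar: White jar with blue cap, 60 mm across, 85 mm high, in the middle of the far side; origin under its centre. Leave alone.
- frame: Pale wooden picture frame 180 x 140 x 14 mm with a mosaic, lying at the right; origin under its centre. Leave alone.
- nippers: Blue-handled tile nippers, 140 mm long, lying at the left; origin under the middle. Leave alone.
- brush: Brush, 200 mm long, lying at the right, near the robot; origin under the middle. Leave alone.
There are look-alikes about, which are no part of the job. What is meant by the stand is not green, and is the larger of those in its own colour.

How it is judged:
By the outcome, as a careful person would: the job done as asked, in the order asked, and still so for the second after the job is handed in, while the arm keeps its last pose, push and grip.
It also fails if it takes over 54 s, if anything falls off the work surface, if the arm or the gripper's body presses on something with over 40 N, if the wrist force passes 120 N, or if a joint passes its speed limit or range.

### The arm

A 6-joint arm with a two-finger parallel gripper is mounted at the origin on the work surface. World frame = base frame: x ahead of the robot, y to its left, z up, the work surface at z = 0. Lengths are in mm, angles in rad, forces in N, time in s.
With the tool pointing down it reaches from about 275 to 1000 mm from the base axis. Payload 8.4 kg.
Tool frame: the origin (TCP) lies midway between the tips of the shut fingers; the grasp point (between the pads) lies 19 mm behind it (r.grip_point_offset is the distance from the TCP to the grasp point, in mm); z points along the fingers, y is the line along which they close (so a half turn about z gives the same grasp; the last joint's range is limited). The gripper opens to 85 mm and grips with 20 to 120 N. Pads are 22 mm wide; open, the fingers measure 114 mm over their backs; the gripper's body (76 mm by 85 mm) begins 54 mm behind the grasp point. The pads swing forward as they close: fully open they stand 13 mm farther back than shut.
Start: joints at [-1.195, 0.353, 1.633, -0, 1.155, -0.002], TCP at [230.547, -580.927, 231.281] pointing down, gripper open.
Joint ranges: [-2.63, 2.63], [-0.92, 2.1], [0.06, 2.66], [-1.3, 4.44], [0, 2.69], [-3.02, 3.02]. Speed limits (rad/s): [2.22, 2.22, 2.79, 3.14, 3.14, 3.14].

### API

Orientations are given as [roll, pitch, yaw] about the fixed x, y, z axes, in that order (R = Rz(yaw) Ry(pitch) Rx(roll)).
In Python, from rig import r gives the robot as it stands. The module is installed in compiled form; this text tells all that it offers.
- The arm moves only by the shell command python3 -m creep 'ROWS' [FORCE]. ROWS is text: rows parted by semicolons, each of 7 numbers parted by spaces: the turn, a rotation vector about the tool's x, y, z in degrees, then the shift along the tool's x, y, z in m, then the closure in counts, from 0 (fully open) to 255 (shut). A call has 1 to 8 rows; each row is the pose to reach, as a shift and turn from the pose commanded when the call began, along the tool's axes at that moment; what a row does not reach only later rows make up. A row lasts 1/8 s, in which the tool goes at most 62.5 mm and 10.7 degrees, less where a joint would pass 70% of its speed; a pose out of reach is approached as far as the arm can. A call with a gripper value outside its range is refused whole. The fingers move at their own pace and stop on an object; FORCE is the grip in N (left out, the last holds). Time passes only in rows, so rows that repeat a pose let the fingers close. It gives the time, the measured TCP pose, the force, the opening and the grip force at its end, in the units of the state.
- r.sense(): the state, without advancing time (a new reading comes with each control period).
- r.grab_frame(name): name is "scene" or "side" or "wrist"; returns a dict with "img" (420x560x3 uint8, red, green, blue), "range_z" (420x560 float32, mm along the optical axis (not along the pixel's ray), 0 where there is no reading), "K" (3x3 intrinsics, pixels), "world_from_camera" (4x4, takes a point from camera to world coordinates). Camera axes: x right, y up, looking along -z (the intrinsics and any distortion apply to the point x, -y, -z); pixel columns grow to the right and rows downward; lengths in mm; the calibration is good to about 2 mm. The wrist camera is an equidistant fisheye: a pixel r from the principal point sees the ray r / f radians off the axis. A picture is of the moment at which its call begins.
- r.sign_off(): hands the job in; it is judged then, once.
The state is a dict: "clock": time; "qpos": joint angles; "qvel": joint speeds; "joint_efforts": joint torques, N m; "eef_pos": TCP position; "tcp_rot": TCP orientation; "contact_force": force on the tool from outside, world axes, zero at the start; "wrist_torque": the same for the moment, N m; "opening": opening from 0.0 (shut) to 1.0 (fully open); "grasp_force": force on a finger pad.
Only numpy, scipy, OpenCV 4.12 (cv2) and the standard library are available. Lean on these libraries where they do the work, as an engineer would, in place of code of your own. Each camera call takes 0.05 s, during which the arm holds its last target. There are 200 camera calls.

## Working session

There is one attempt and no reset: what is moved stays moved. The work goes in short steps, Python scripts to look and compute and a shell command to move; the robot and the scene stay as the last step left them, time stands still between calls to the robot, and variables do not carry over. Pictures are saved under pics/ and viewed, at most 10 in all, crops included, and the job is handed in when it is done.

```bash
mkdir -p pics
cat > h.py <<'E'
import numpy as np, cv2, pickle
from scipy.spatial.transform import Rotation as R
def pts(f):
    "world point per pixel from depth (pinhole cams)"
    K=f["K"];Z=f["range_z"];v,u=np.mgrid[:Z.shape[0],:Z.shape[1]]
    x=(u-K[0,2])/K[0,0]*Z; y=(v-K[1,2])/K[1,1]*Z
    P=np.stack([x,-y,-Z],-1); T=f["world_from_camera"]
    return P@T[:3,:3].T+T[:3,3]
def hsv(f): return cv2.cvtColor(f["img"],cv2.COLOR_RGB2HSV)
E
python3 - <<'E'
from h import *
from rig import r
for n in("scene","side"):
    f=r.grab_frame(n); pickle.dump(f,open(n+".pkl","wb"))
    cv2.imwrite(f"pics/{n}.png",f["img"][:,:,::-1]); print(n,f.keys(),f["K"].round(1).tolist(),f["world_from_camera"].round(2).tolist(),(f["range_z"]>0).mean())
print(r.sense())
E
```

```text
scene dict_keys(['img', 'range_z', 'K', 'world_from_camera']) [[393.7, 0.0, 287.8], [0.0, 393.7, 208.4], [0.0, 0.0, 1.0]] [[0.43, -0.5, 0.75, 1371.49], [0.9, 0.25, -0.35, -409.37], [-0.02, 0.83, 0.56, 726.21], [0.0, 0.0, 0.0, 1.0]] 0.9960586734693877
side dict_keys(['img', 'range_z', 'K', 'world_from_camera']) [[488.5, 0.0, 289.9], [0.0, 488.5, 207.1], [0.0, 0.0, 1.0]] [[-0.72, 0.43, -0.54, -143.69], [-0.69, -0.46, 0.56, 697.62], [-0.01, 0.78, 0.63, 921.51], [0.0, 0.0, 0.0, 1.0]] 0.9958630952380952
{'clock': 0.1, 'qpos': array([-1.19542136e+00,  3.53573783e-01,  1.63406312e+00,  3.47971326e-05,
        1.15519483e+00, -2.41968365e-03]), 'qvel': array([-1.46341757e-03, -4.63203193e-04, -2.02792731e-03, -3.21480705e-04,
        6.94623989e-05,  3.32743387e-04]), 'joint_efforts': array([ 2.03314652e-03, -6.06350899e+01, -3.42818677e+01,  6.01337160e-05,
        3.96052215e-03, -2.86513648e-05]), 'eef_pos': array([ 230.38675217, -580.52818085,  230.63850544]), 'tcp_rot': array([-3.14035365e+00, -3.48156312e-05,  3.77780561e-01]), 'contact_force': array([-0.38648611,  0.57442138,  0.16463203]), 'wrist_torque': array([-0.01031558,  0.001559  ,  0.0599143 ]), 'grasp_force': 0.0, 'opening': 0.9985865406968415}
```

View pics/scene.png

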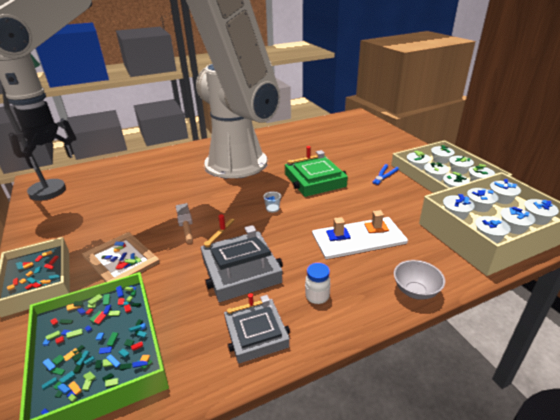

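View pics/side.png

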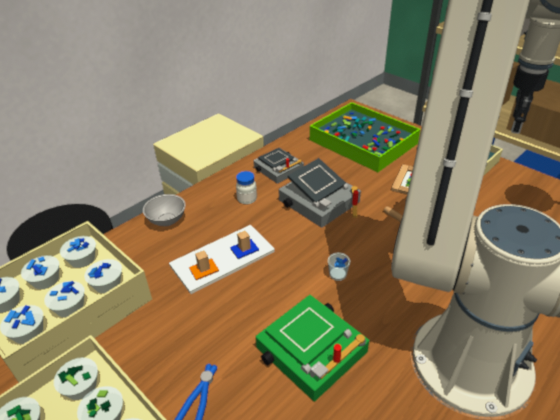

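The scene view shows the large grey stand at (240,262) with its knob at (221,222), the blue tile at (339,232), and the amber tile at (377,224). In the side view they are at (318,190), (355,197), (243,243) and (203,262). The green stand and the small grey stand are decoys.

```bash
cat > m.py <<'E'
from h import *
def box(m,b): 
    o=np.zeros_like(m); x0,y0,x1,y1=b; o[y0:y1,x0:x1]=m[y0:y1,x0:x1]; return o
B=dict(scene=dict(st=(195,205,290,300),ti=(322,212,358,246)),side=dict(st=(275,155,365,225),ti=(225,225,265,262)))
for n in("scene","side"):
    f=pickle.load(open(n+".pkl","rb")); P=pts(f); H=hsv(f).astype(int); h,s,v=H[...,0],H[...,1],H[...,2]
    st,ti=B[n]["st"],B[n]["ti"]
    k=box(((h<6)|(h>174))&(s>150)&(v>60),st); q=P[k]; q=q[q[:,2]>50]
    print(n,"knob n",len(q),"mean",q.mean(0).round(1),"zmax",q[:,2].max().round(1)); t=q[q[:,2]>97.]; print("  top",len(t),t.mean(0).round(1))
    # plate: fit plane to points in stand box above z 52, ransac
    g=box((s<70),st); q=P[g]; uv=np.argwhere(g); z=q[:,2]; sel=(z>58)&(z<140); q=q[sel];uv=uv[sel]
    best=None; rng=np.random.default_rng(0)
    for i in range(400):
        a=q[rng.choice(len(q),3,False)]; nn=np.cross(a[1]-a[0],a[2]-a[0]); L=np.linalg.norm(nn)
        if L<200: continue
        nn/=L; c=abs((q-a[0])@nn)<1.5
        if best is None or c.sum()>best.sum(): best=c
    a=q[best]; c0=a.mean(0); nn=np.linalg.svd(a-c0)[2][2]; nn*=np.sign(nn[2])
    print("  plate n",len(a),"centre",c0.round(1),"normal",nn.round(4),"slope deg",np.degrees(np.arccos(nn[2])).round(2),"up-slope yaw",np.degrees(np.arctan2(-nn[1],-nn[0])).round(2))
    up=np.array([-nn[0]*nn[2],-nn[1]*nn[2],1-nn[2]**2]);up/=np.linalg.norm(up);lf=np.cross(nn,up)
    vv=v[uv[best][:,0],uv[best][:,1]]; w=a[vv>140]; l=np.stack([(w-c0)@up,(w-c0)@lf],-1).astype(np.float32)
    rect=cv2.minAreaRect(l); ctr=c0+rect[0][0]*up+rect[0][1]*lf
    print("  outline n",len(w),"rect",np.round(rect[0]+rect[1]+(rect[2],),1),"face",ctr.round(1))
    l=np.stack([(a-c0)@up,(a-c0)@lf],-1).astype(np.float32);rect=cv2.minAreaRect(l);print("  plate rect",np.round(rect[0]+rect[1]+(rect[2],),1),(c0+rect[0][0]*up+rect[0][1]*lf).round(1))
    # blue glass
    b=box((h>105)&(h<135)&(s>150)&(v>50),ti); q=P[b]; print("  blue n",len(q),"z med",np.median(q[:,2]).round(1))
    qt=q[abs(q[:,2]-20)<3]; rect=cv2.minAreaRect(qt[:,:2].astype(np.float32)); print("  rect",np.round(rect[0]+rect[1]+(rect[2],),1))
    g=box((h>5)&(h<25)&(s>40)&(v>60),ti); q=P[g]; t=q[(q[:,2]>64)&(q[:,2]<75)]; print("  grip top n",len(t),t.mean(0).round(1) if len(t) else '', "zmax",q[:,2].max().round(1))
    if len(t)>3: print("  rect",np.round(sum([tuple(np.atleast_1d(e)) for e in cv2.minAreaRect(t[:,:2].astype(np.float32))],()),1))
    w=(v>190)&(s<40)&(abs(P[...,2]-12)<4); q=P[box(w,(150,200,415,300))]; print("  foam",len(q),np.median(q[:,2]).round(1),cv2.minAreaRect(q[:,:2].astype(np.float32)))
    y=box((h>14)&(h<28)&(s>150)&(v>80),st); q=P[y]; q=q[(q[:,2]>48)&(q[:,2]<62)]; print("  brass",len(q), q[[q[:,1].argmin(),q[:,1].argmax()]].round(1).tolist() if len(q) else '')
E
python3 m.py
python3 - <<'E'
import cv2,numpy as np
a=cv2.imread('pics/scene.png')[200:300,190:290];b=cv2.imread('pics/side.png')[145:245,275:375]
cv2.imwrite('pics/c.png',np.hstack([cv2.resize(x,(400,400),interpolation=cv2.INTER_CUBIC) for x in(a,b)]))
E
```

```text
scene knob n 107 mean [ 548.8 -208.4   78.9] zmax 102.0
  top 20 [ 477. -202.  100.]
  plate n 925 centre [ 617.1 -200.8   79.9] normal [-0.2921  0.0141  0.9563] slope deg 17.01 up-slope yaw -2.76
  outline n 81 rect [-11.2  12.5  89.  113.8   2.4] face [ 607.  -187.8   76.7]
  plate rect [ -8.7   2.5 133.6 130.6   0.4] [ 608.9 -197.9   77.4]
  blue n 146 z med 19.6
  rect [605.4 104.9  59.5  46.5  74.5]
  grip top n 57 [604.8 104.5  67. ] zmax 726.2
  rect [602.9 105.3  26.2  26.8  77.5]
  foam 1746 11.7 ((621.0997924804688, 73.71757507324219), (439.1232604980469, 299.6496276855469), 55.014278411865234)
  brass 124 [[524.6, -268.3, 58.2], [443.5, -158.9, 54.0]]
side knob n 85 mean [ 532.7 -199.9   78.8] zmax 102.2
  top 14 [ 472.  -196.5  100.7]
  plate n 667 centre [ 610.8 -192.2   78.2] normal [-0.2989  0.0021  0.9543] slope deg 17.39 up-slope yaw -0.4
  outline n 57 rect [-12.6  -9.5 108.  101.9   0.3] face [ 598.8 -201.6   74.5]
  plate rect [-4.000e-01  1.000e-01  1.356e+02  1.259e+02  8.730e+01] [ 610.4 -192.1   78.1]
  blue n 177 z med 20.5
  rect [600.8 110.4  61.2  46.8  73.3]
  grip top n 74 [601.4 110.9  67.8] zmax 921.5
  rect [601.9 110.7  25.3  27.6  74.5]
  foam 1985 12.2 ((625.922607421875, 163.3102569580078), (569.53466796875, 266.19610595703125), 4.2536139488220215)
  brass 78 [[527.7, -265.5, 57.3], [444.9, -154.2, 57.6]]
```

View pics/c.png

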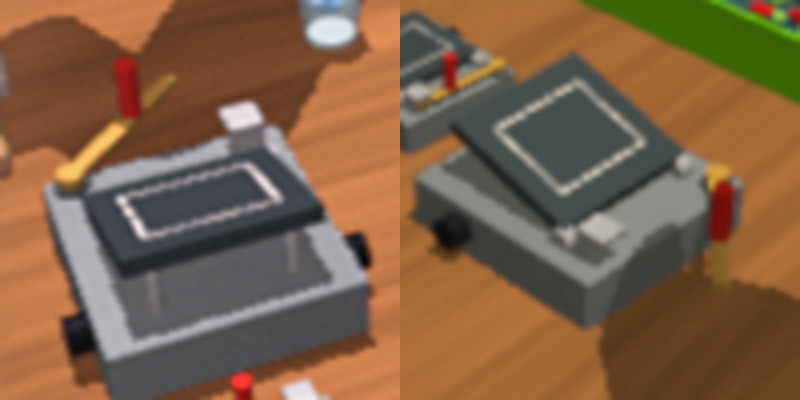

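```bash
cat > go.py <<'E'
import sys
from h import *
from rig import r
# go.py x y z roll pitch yaw(deg) -> rotvec deg & shift m in tool axes
a=[float(x) for x in sys.argv[1:7]]; s=r.sense()
R0=R.from_euler("xyz",s["tcp_rot"]); R1=R.from_euler("xyz",a[3:],degrees=True)
print("turn",(R0.inv()*R1).as_rotvec(degrees=True).round(2),"shift m",(R0.inv().apply(np.array(a[:3])-s["eef_pos"])/1000).round(4))
print("t",round(s["clock"],2),"pos",s["eef_pos"].round(1),"rpy",np.degrees(s["tcp_rot"]).round(2),"F",s["contact_force"].round(1),"grip",round(s["grasp_force"],1),"open",round(s["opening"],3))
E
python3 go.py 420 -190 320 180 0 0
```

```text
turn [-7.000e-02  1.000e-02  2.165e+01] shift m [ 0.3203 -0.2932 -0.089 ]
t 0.1 pos [ 230.4 -580.5  230.6] rpy [-179.93   -0.     21.65] F [-0.4  0.6  0.2] grip 0.0 open 0.999
```

```bash
python3 -m creep '0 0 10 0.04 -0.036 -0.04 255;0 0 21.65 0.1 -0.09 -0.089 255;0 0 21.65 0.14 -0.13 -0.089 255;0 0 21.65 0.18 -0.17 -0.089 255;0 0 21.65 0.23 -0.21 -0.089 255;0 0 21.65 0.27 -0.25 -0.089 255;0 0 21.65 0.32 -0.293 -0.089 255;0 0 21.65 0.32 -0.293 -0.089 255' 30
python3 - <<'E'
from h import *
from rig import r
f=r.grab_frame("wrist"); f["s"]=r.sense(); pickle.dump(f,open("w1.pkl","wb")); cv2.imwrite("pics/w1.png",f["img"][:,:,::-1]); print(f["K"].round(1).tolist(),f["world_from_camera"].round(3).tolist(),f["s"]["eef_pos"].round(1),np.degrees(f["s"]["tcp_rot"]).round(2),(f["range_z"]>0).mean())
E
```

```text
clock: 1.1
eef_pos: [420.7, -187.6, 320.2]
tcp_rot: [-3.141, -0.0, 0.003]
contact_force: [-1.1, -0.0, 0.2]
opening: 0.004
grasp_force: 0.0
[[325.2, 0.0, 276.5], [0.0, 325.2, 213.3], [0.0, 0.0, 1.0]] [[0.002, 0.945, 0.328, 505.451], [-1.0, 0.002, -0.0, -187.739], [-0.001, -0.328, 0.945, 462.743], [0.0, 0.0, 0.0, 1.0]] [ 421.1 -187.1  320.1] [-1.7992e+02 -2.0000e-02  1.5000e-01] 0.9958375850340137
```

View pics/w1.png

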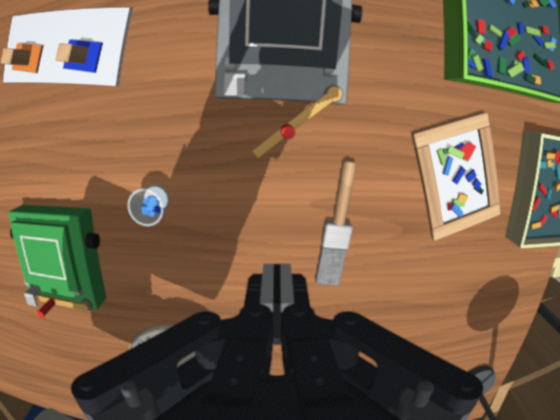

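The wrist view shows the knob top at (287,131), the hook pivot at (337,94), the bar tip at (258,153), and the stand's front edge running from (218,97) to (346,102).

```bash
cat >> h.py <<'E'
def ray(f,uv):
    K=f["K"];d=(np.atleast_2d(uv)-K[:2,2])/K[0,0];t=np.linalg.norm(d,axis=1,keepdims=True)
    c=np.c_[d*np.sinc(t/np.pi),np.cos(t)]*[1,-1,-1]; T=f["world_from_camera"]; return T[:3,3],c@T[:3,:3].T
def onz(f,uv,z):
    o,d=ray(f,uv); return o+d*((z-o[2])/d[:,2:])
def wpts(f):
    "fisheye depth -> world points"
    Z=f["range_z"];v,u=np.mgrid[:Z.shape[0],:Z.shape[1]];uv=np.c_[u.ravel(),v.ravel()]
    o,d=ray(f,uv); zc=-(d@f["world_from_camera"][:3,2]); return (o+d*(Z.ravel()/zc)[:,None]).reshape(Z.shape+(3,))
E
python3 - <<'E'
from h import *
f=pickle.load(open("w1.pkl","rb"));P=wpts(f);H=hsv(f).astype(int);h,s,v=np.moveaxis(H,-1,0)
u=np.arange(560);m=((h<6)|(h>174))&(s>150);m[:110]=0;m[150:]=0;m[:,:270]=0;m[:,300:]=0
q=P[m];t=q[q[:,2]>96];print("knob depth top",len(t),t.mean(0).round(1)); y,x=np.argwhere(m&(P[...,2]>96)).mean(0);print("ray z101",onz(f,(x,y),101).round(1))
b=(h>12)&(h<28)&(s>120)&(abs(P[...,2]-56)<4);b[:80]=0;b[165:]=0;b[:,:245]=0;b[:,350:]=0
q=P[b];l=cv2.fitLine(q[:,:2].astype(np.float32),cv2.DIST_HUBER,0,.01,.01).ravel();a=(q[:,:2]-l[2:])@l[:2]
print("bar",len(q),"z",np.median(q[:,2]).round(1),"dir deg from y",np.degrees(np.arctan(-l[0]/l[1])).round(1),"ends",(l[2:]+l[:2]*a.min()).round(1),(l[2:]+l[:2]*a.max()).round(1))
# stand front face top edge: points z~45, x small
print("edge",onz(f,[(219,97),(346,102)],45).round(1))
g=(s<60)&(abs(P[...,2]-45)<3);g[120:]=0;g[:,:205]=0;g[:,360:]=0
q=P[g]; print("top n",len(q)); E=[]
ys=np.arange(-255,-135,6)
for yy in ys:
    c=q[abs(q[:,1]-yy)<3]
    if len(c)>3:E.append((yy,np.sort(c[:,0])[:2].mean()))
E=np.array(E);l=cv2.fitLine(E.astype(np.float32),cv2.DIST_HUBER,0,.01,.01).ravel();print("front edge yaw",np.degrees(np.arctan(-l[1]/l[0])).round(2),"pt(y,x)",l[2:].round(1), "y ends",q[:,1].min().round(1),q[:,1].max().round(1))
w=(s<60)&(v>120)&(P[...,2]>58);w[90:]=0;w[:,:225]=0;w[:,345:]=0;print("white",w.sum(),P[w][:,2].min() if w.any() else'')
for n in("scene","side"):
    f=pickle.load(open(n+".pkl","rb"));P=pts(f)
E
```

```text
knob depth top 129 [ 475.1 -199.6  100.8]
ray z101 [[ 475.1 -199.6  101. ]]
bar 917 z 57.0 dir deg from y 38.4 ends [ 442.9 -159.5] [ 525.8 -264.3]
edge [[ 516.7 -114.2   45. ]
 [ 511.3 -276.    45. ]]
top n 4990
front edge yaw -1.9 pt(y,x) [-190.3  513.1] y ends -282.8 -108.7
white 671 58.27172132368338
```

```bash
python3 go.py 440 -215 150 180 0 20
```

```text
turn [ -0.08  -0.04 -19.85] shift m [0.0187 0.0282 0.1701]
t 1.15 pos [ 421.1 -187.1  320.1] rpy [-1.7992e+02 -2.0000e-02  1.5000e-01] F [0.2 1.  0.3] grip 0.0 open 0.0
```

```bash
python3 -m creep '0 0 0 0.01 0.012 0.06 255;0 0 0 0.012 0.014 0.12 255;0 0 0 0.012 0.014 0.18 255;0 0 0 0.012 0.014 0.22 255;0 0 0 0.012 0.014 0.24 255;0 0 0 0.012 0.014 0.25 255;0 0 0 0.02 0.014 0.25 255;0 0 0 0.028 0.014 0.25 255'; python3 go.py 465.2 -193.4 70 180 0 0
```

```text
clock: 2.15
eef_pos: [449.3, -205.0, 71.3]
tcp_rot: [3.141, -0.002, -0.0]
contact_force: [-0.6, -0.1, -1.0]
opening: 0.004
grasp_force: 0.0
turn [ 0.05 -0.1  -0.01] shift m [ 0.0159 -0.0117  0.0013]
t 2.15 pos [ 449.3 -205.    71.3] rpy [ 1.7995e+02 -1.0000e-01 -1.0000e-02] F [-0.6 -0.1 -1. ] grip 0.0 open 0.004
```

```bash
python3 -m creep '0 0 0 0.009 -0.007 0.001 255;0 0 0 0.016 -0.012 0.001 255;0 0 0 0.022 -0.015 0.001 255;0 0 0 0.028 -0.017 0.001 255;0 0 0 0.034 -0.019 0.001 255;0 0 0 0.041 -0.02 0.001 255;0 0 0 0.047 -0.021 0.001 255;0 0 0 0.05 -0.021 0.001 255'; python3 -m creep '0 0 0 0.002 0 0 255;0 0 0 0.003 0 0 255'
```

```text
clock: 3.15
eef_pos: [498.6, -183.7, 69.4]
tcp_rot: [3.141, -0.001, 0.0]
contact_force: [-1.1, 1.2, -0.3]
opening: 0.002
grasp_force: 0.6
clock: 3.4
eef_pos: [501.1, -183.7, 69.3]
tcp_rot: [3.141, -0.0, -0.0]
contact_force: [-1.2, 0.2, -0.1]
opening: -0.001
grasp_force: 0.5
```

```bash
python3 -m creep '0 0 0 0.002 0 0 255;0 0 0 0.002 0 0 255';python3 -m creep '0 0 0 0.002 0 0 255;0 0 0 0.002 0 0 255'; python3 -m creep '0 0 0 0.002 0 0 255;0 0 0 0.002 0 0 255'
```

```text
clock: 3.65
eef_pos: [503.2, -183.7, 69.3]
tcp_rot: [3.141, -0.0, -0.0]
contact_force: [-0.2, -0.2, -1.1]
opening: -0.0
grasp_force: 0.1
clock: 3.9
eef_pos: [505.2, -183.6, 69.3]
tcp_rot: [3.141, -0.0, -0.0]
contact_force: [-0.3, -0.3, -0.4]
opening: 0.002
grasp_force: 0.0
clock: 4.15
eef_pos: [505.8, -183.5, 69.2]
tcp_rot: [-3.141, 0.002, 0.0]
contact_force: [-5.6, -1.6, 4.5]
opening: -0.001
grasp_force: 2.8
```

```bash
python3 -m creep '0 0 0 0.0005 0 0 255;0 0 0 0.001 0 0 255;0 0 0 0.001 0 0 255'; python3 -m creep '0 0 0 -0.01 0 0 255;0 0 0 -0.04 0 0 255;0 0 0 -0.04 0 -0.05 255;0 0 0 -0.04 0 -0.11 255;0 0 0 -0.04 0 -0.17 255;0 0 0 -0.02 0 -0.23 128;0 0 0 -0.01 0 -0.25 0;0 0 0 -0.01 0 -0.25 0'
python3 - <<'E'
from h import *
from rig import r
f=r.grab_frame("wrist"); f["s"]=r.sense(); pickle.dump(f,open("w2.pkl","wb")); cv2.imwrite("pics/w2.png",f["img"][:,:,::-1])
print(f["s"]["eef_pos"],f["world_from_camera"].round(3).tolist())
E
```

```text
clock: 4.53
eef_pos: [505.8, -183.5, 69.1]
tcp_rot: [-3.141, 0.004, 0.0]
contact_force: [-8.6, -1.8, 7.4]
opening: -0.004
grasp_force: 4.6
clock: 5.52
eef_pos: [499.0, -183.8, 320.8]
tcp_rot: [3.14, -0.004, 0.0]
contact_force: [0.2, -0.1, -0.8]
opening: 0.639
grasp_force: 0.0
[ 497.70305723 -183.46545897  318.9545047 ] [[-0.001, 0.946, 0.324, 583.256], [-1.0, -0.001, 0.001, -183.886], [0.001, -0.324, 0.946, 463.67], [0.0, 0.0, 0.0, 1.0]]
```

View pics/w2.png

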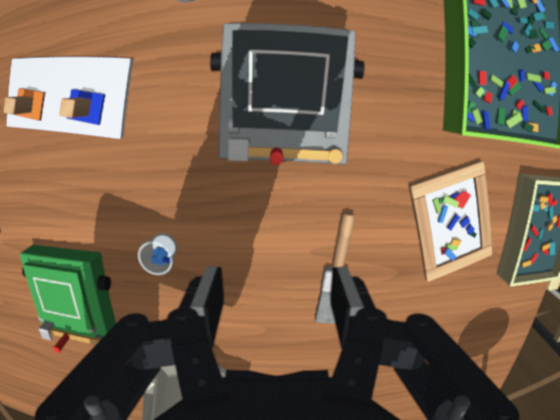

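The hook bar now lies across the front edge of the plate, with its knob at (277,157) and pivot at (336,156) and its tip in the catch. The outline corners are near (249,51), (329,55), (325,113) and (248,109), and the blue tile is at (82,106).

```bash
cat > m2.py <<'E'
from h import *
def plate(f,bx,P=None):
    P=wpts(f) if P is None else P
    h,s,v=np.moveaxis(hsv(f).astype(int),-1,0); x0,y0,x1,y1=bx
    m=np.zeros(h.shape,bool);m[y0:y1,x0:x1]=1;Q=P.reshape(-1,3)
    g=(m&(P[...,2]>62)&(P[...,2]<115)&(s<90)).ravel()
    a=Q[g]
    for th in(6,3,1.5,1.5):
        c=a.mean(0);n=np.linalg.svd(a-c)[2][2];n*=np.sign(n[2]);b=Q[g];a=b[abs((b-c)@n)<th]
    yaw=np.arctan2(-n[1],-n[0]);print("plane n",len(a),c.round(1),"normal",n.round(4),"slope",np.degrees(np.arccos(n[2])).round(2),"upyaw",np.degrees(yaw).round(2))
    up=np.array([-n[0]*n[2],-n[1]*n[2],1-n[2]**2]);up/=np.linalg.norm(up);lf=np.cross(n,up)
    def rect(q,t):
        l=np.stack([(q-c)@up,(q-c)@lf],-1).astype(np.float32);R_=cv2.minAreaRect(l);print(t,len(q),np.round(R_[0]+R_[1]+(R_[2],),2),"ctr",(c+R_[0][0]*up+R_[0][1]*lf).round(1))
    on=g&(abs((Q-c)@n)<2);rect(Q[on],"plate");
    w=(on&(v.ravel()>v.ravel()[on].mean()+45)).reshape(h.shape).astype(np.uint8)
    k,lab,st,_=cv2.connectedComponentsWithStats(cv2.dilate(w,np.ones((3,3))));i=1+st[1:,4].argmax();rect(Q[((lab==i)&(w>0)).ravel()],"outline");print("  bbox",st[i])
def tile(f,bx):
    P=wpts(f);h,s,v=np.moveaxis(hsv(f).astype(int),-1,0);x0,y0,x1,y1=bx
    m=np.zeros(h.shape,bool);m[y0:y1,x0:x1]=1
    for t,q in(("glass",P[m&(h>105)&(h<135)&(s>140)]),("grip",P[m&(h>5)&(h<25)&(P[...,2]>62)])):
        zt=np.median(q[:,2]);q=q[abs(q[:,2]-zt)<2];R_=cv2.minAreaRect(q[:,:2].astype(np.float32));print(t,len(q),"z",zt.round(1),np.round(R_[0]+R_[1]+(R_[2],),1))
E
python3 - <<'E'
from m2 import *
f=pickle.load(open("w2.pkl","rb"))
plate(f,(224,22,350,142)); tile(f,(55,82,108,130))
P=wpts(f);h,s,v=np.moveaxis(hsv(f).astype(int),-1,0)
b=(h>12)&(h<28)&(s>120)&(abs(P[...,2]-56)<4);b[:140]=0;b[170:]=0;b[:,:215]=0;b[:,350:]=0
q=P[b];l=cv2.fitLine(q[:,:2].astype(np.float32),cv2.DIST_HUBER,0,.01,.01).ravel();print("bar from y",np.degrees(np.arctan(-l[0]/l[1])).round(2))
E
python3 go.py 530 108 320 180 0 -15.5
```

```text
plane n 9820 [ 615.4 -196.8   79.8] normal [-0.293   0.0134  0.956 ] slope 17.05 upyaw -2.62
plate 10375 [ -3.2   -0.53 130.18 119.95  89.88] ctr [ 612.3 -197.2   78.8]
outline 861 [-4.960e+00  0.000e+00  7.635e+01  9.327e+01  8.000e-02] ctr [ 610.6 -196.6   78.3]
  bbox [ 246   49   84   68 1462]
glass 526 z 20.0 [602.2 105.5  62.1  45.3  75.1]
grip 250 z 67.8 [603.  107.1  27.3  25.9  76.6]
bar from y -2.7
turn [ 0.   -0.03 15.51] shift m [ 0.0323 -0.2915 -0.0011]
t 5.58 pos [ 497.7 -183.5  319. ] rpy [ 1.7999e+02 -3.0000e-02  1.0000e-02] F [ 0.2 -0.5 -0.4] grip 0.0 open 0.72
```

```bash
python3 -m creep '0 0 5 0.01 -0.05 0 0;0 0 10 0.015 -0.1 0 0;0 0 14.7 0.02 -0.15 0 0;0 0 14.7 0.025 -0.2 0.02 0;0 0 14.7 0.032 -0.25 0.05 0;0 0 14.7 0.032 -0.29 0.07 0;0 0 14.7 0.032 -0.29 0.07 0;0 0 14.7 0.032 -0.29 0.07 0'
python3 - <<'E'
from m2 import *
from rig import r
f=r.grab_frame("wrist"); pickle.dump(f,open("w3.pkl","wb")); cv2.imwrite("pics/w3.png",f["img"][:,:,::-1])
P=wpts(f);h,s,v=np.moveaxis(hsv(f).astype(int),-1,0)
m=(h>105)&(h<135)&(s>140)&(abs(P[...,2]-20)<4)&(np.hypot(P[...,0]-603,P[...,1]-106)<60)
y,x=np.argwhere(m).T;bx=(x.min()-25,y.min()-25,x.max()+25,y.max()+25);print(bx);tile(f,np.maximum(bx,0))
E
python3 go.py 603 106.5 100 180 0 -14.7
```

```text
clock: 6.58
eef_pos: [529.0, 105.8, 248.2]
tcp_rot: [3.14, 0.002, -0.256]
contact_force: [0.1, -0.7, 0.1]
opening: 1.0
grasp_force: 0.0
(np.int64(206), np.int64(73), np.int64(310), np.int64(161))
glass 1309 z 20.0 [602.5 107.7  61.3  44.   74.8]
grip 587 z 68.0 [602.6 107.1  23.7  23.1  75. ]
turn [ 0.04  0.04 -0.02] shift m [ 0.0709 -0.0197  0.1488]
t 6.62 pos [529.5 105.5 248.8] rpy [ 1.7996e+02  4.0000e-02 -1.4720e+01] F [-1.1 -0.1  0.2] grip 0.0 open 1.001
```

View pics/w3.png

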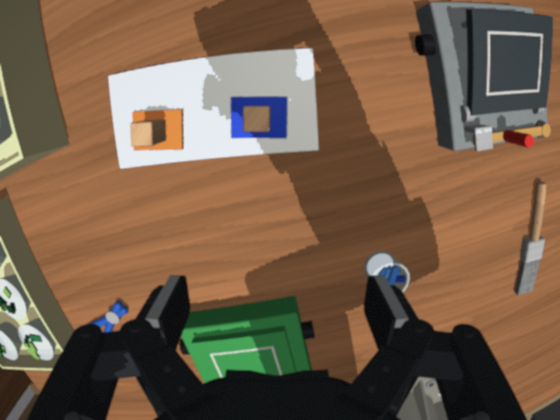

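The blue tile is at (259,118), with its grip directly above it, and the amber tile is clear at (157,130). The grip block is at (602.6, 107.2) with its top at z 68, turned about -15 degrees. Next I descend on it.

```bash
python3 -m creep '0 0 0.3 0.04 -0.011 0.04 0;0 0 0.3 0.0703 -0.0203 0.08 0;0 0 0.3 0.0703 -0.0203 0.11 0;0 0 0.3 0.0703 -0.0203 0.14 0;0 0 0.3 0.0703 -0.0203 0.17 0;0 0 0.3 0.0703 -0.0203 0.2 0;0 0 0.3 0.0703 -0.0203 0.218 0;0 0 0.3 0.0703 -0.0203 0.2195 0'; python3 go.py 602.6 107.2 29 180 0 -15
```

```text
clock: 7.62
eef_pos: [602.5, 107.3, 29.0]
tcp_rot: [3.141, 0.001, -0.263]
contact_force: [0.4, 0.5, 0.3]
opening: 1.003
grasp_force: 0.0
turn [ 0.04  0.09 -0.06] shift m [0.0001 0.0001 0.    ]
t 7.62 pos [602.5 107.3  29. ] rpy [ 1.7996e+02  9.0000e-02 -1.5060e+01] F [0.4 0.5 0.3] grip 0.0 open 1.003
```

```bash
python3 -m creep '0 0 0 0 0 0 100;0 0 0 0 0 0 160;0 0 0 0 0 0 255;0 0 0 0 0 0 255;0 0 0 0 0 0 255;0 0 0 0 0 0 255;0 0 0 0 0 0 255' 60; python3 go.py 602.6 107.2 29 180 0 -15
```

```text
clock: 8.5
eef_pos: [603.7, 108.4, 30.7]
tcp_rot: [-3.141, -0.001, -0.262]
contact_force: [-1.0, -0.3, 5.9]
opening: 0.295
grasp_force: 59.8
turn [-0.03 -0.07  0.01] shift m [-0.0007  0.0014  0.0017]
t 8.5 pos [603.7 108.4  30.7] rpy [-1.7997e+02 -7.0000e-02 -1.4990e+01] F [-1.  -0.3  5.9] grip 59.8 open 0.295
```

```bash
python3 -m creep '0 0 0 0 0 -0.01 255;0 0 0 0 0 -0.03 255;0 0 0 0 0 -0.06 255;0 0 0 0 0 -0.1 255;0 0 0 0 0 -0.14 255;0 0 0 0 0 -0.17 255;0 0 0 0 0 -0.17 255;0 0 0 0 0 -0.17 255'; python3 go.py 590 -195 190 180 -17.05 -2.65
```

```text
clock: 9.5
eef_pos: [602.5, 108.1, 199.5]
tcp_rot: [3.141, 0.001, -0.262]
contact_force: [0.6, 0.6, -1.8]
opening: 0.297
grasp_force: 58.9
turn [  1.85  17.01 -12.26] shift m [0.0664 0.296  0.0095]
t 9.5 pos [602.5 108.1 199.5] rpy [ 1.7998e+02  3.0000e-02 -1.5000e+01] F [ 0.6  0.6 -1.8] grip 58.9 open 0.297
```

```bash
python3 -m creep '0.2 1.7 -1.2 0.008 0.03 0 255;0.5 4.2 -3.1 0.017 0.075 0.002 255;0.8 7 -5 0.028 0.125 0.004 255;1.1 10 -7.2 0.04 0.175 0.006 255;1.4 13 -9.4 0.05 0.225 0.008 255;1.7 15.5 -11.2 0.06 0.265 0.009 255;1.85 17 -12.25 0.0664 0.29 0.0095 255;1.85 17 -12.25 0.0664 0.296 0.0095 255'
python3 -m creep '0 0 0 0 0 0 255;0 0 0 0 0 0 255'
python3 - <<'E'
from m2 import *
from rig import r
for n in("scene","side","wrist"):
    f=r.grab_frame(n); f["s"]=r.sense(); pickle.dump(f,open(n+"4.pkl","wb")); cv2.imwrite(f"pics/{n}4.png",f["img"][:,:,::-1])
    P=wpts(f) if n=="wrist" else pts(f); s=f["s"]; p=s["eef_pos"];A=R.from_euler("xyz",s["tcp_rot"]); L=A.inv().apply((P-p).reshape(-1,3))
    h,ss,v=np.moveaxis(hsv(f).astype(int),-1,0)
    m=((h>105)&(h<135)&(ss>130)).ravel()&(np.linalg.norm(L-[0,0,15],axis=1)<50)&(L[:,2]>3)
    q=L[m];print(n,m.sum())
    if m.sum()>20: print("  tool-frame blue min",np.percentile(q,1,0).round(1),"max",np.percentile(q,99,0).round(1)); R_=cv2.minAreaRect(q[:,:2].astype(np.float32));print("  ",np.round(R_[0]+R_[1]+(R_[2],),1))
E
python3 go.py 597.8 -196 120.1 180 -17.05 -2.65
```

```text
clock: 10.5
eef_pos: [589.0, -196.0, 188.5]
tcp_rot: [-3.14, -0.295, -0.049]
contact_force: [0.2, -0.1, -2.9]
opening: 0.296
grasp_force: 59.2
clock: 10.75
eef_pos: [590.6, -193.8, 189.9]
tcp_rot: [-3.141, -0.297, -0.046]
contact_force: [0.4, 0.2, -2.1]
opening: 0.301
grasp_force: 59.2
scene 162
  tool-frame blue min [-19.  -29.7  10.2] max [25.6 33.  18.7]
   [ 2.9  1.5 45.7 64.1  0.6]
side 154
  tool-frame blue min [-24.8 -35.2   6.7] max [21.1 28.4 15.2]
   [-1.4 -1.7 69.  46.9 88.9]
wrist 4328
  tool-frame blue min [ -3.1 -31.4   9.5] max [23.3 31.4 16.8]
   [ 8.3 -0.1 64.1 31.2 89.1]
turn [-0.03 -0.01  0.05] shift m [-0.0138  0.0018  0.0692]
t 10.9 pos [ 590.8 -193.9  190.3] rpy [-179.98  -17.06   -2.6 ] F [-0.8  0.1 -0.1] grip 59.2 open 0.3
```

```bash
python3 - <<'E'
from m2 import *
f=pickle.load(open("wrist4.pkl","rb"));plate(f,(150,10,420,200))
s=f["s"];P=wpts(f);L=R.from_euler("xyz",s["tcp_rot"]).inv().apply((P-s["eef_pos"]).reshape(-1,3));h,ss,v=np.moveaxis(hsv(f).astype(int),-1,0)
m=((h>105)&(h<135)&(ss>130)).ravel()&(np.linalg.norm(L-[0,0,15],axis=1)<50)&(L[:,2]>5)
q=L[m];z=np.median(q[:,2]);q=q[abs(q[:,2]-z)<1.2];A=np.c_[q[:,:2],np.ones(len(q))];c=np.linalg.lstsq(A,q[:,2],rcond=None)[0];print("glass top",len(q),z.round(2),"tilt deg x,y",np.degrees(c[:2]).round(2))
E
python3 go.py 603.4 -196.3 104.3 180 -17.05 -2.65
```

```text
plane n 7384 [ 650.9 -198.7   90.7] normal [-0.292   0.0135  0.9563] slope 16.99 upyaw -2.66
plate 7544 [ -0.36  -0.15 131.11  40.04  89.97] ctr [ 650.5 -198.8   90.6]
outline 508 [-11.71   0.11  90.67  16.41  89.91] ctr [ 639.7 -198.    87.3]
  bbox [223 179 113  22 817]
glass top 3746 10.94 tilt deg x,y [0.23 0.  ]
turn [-0.03 -0.01  0.05] shift m [-0.0131  0.0018  0.0859]
t 10.9 pos [ 590.8 -193.9  190.3] rpy [-179.98  -17.06   -2.6 ] F [-0.8  0.1 -0.1] grip 59.2 open 0.3
```

View pics/wrist4.png

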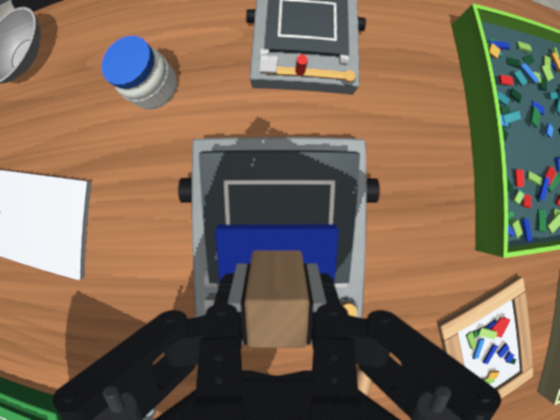

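The tile is square in the grip, with the outline's upper edge visible from (226,182) to (335,182). The underside is about 19 mm ahead of the TCP. I approach to about 6 mm above the plate.

```bash
python3 -m creep '0 0 0.05 -0.006 0.001 0.015 255;0 0 0.05 -0.0131 0.0018 0.035 255;0 0 0.05 -0.0131 0.0018 0.055 255;0 0 0.05 -0.0131 0.0018 0.07 255;0 0 0.05 -0.0131 0.0018 0.08 255;0 0 0.05 -0.0131 0.0018 0.086 255;0 0 0.05 -0.0131 0.0018 0.088 255;0 0 0.05 -0.0131 0.0018 0.088 255'
python3 go.py 605.7 -196.4 96.7 180 -17.02 -2.65
```

```text
clock: 11.9
eef_pos: [604.0, -197.3, 102.6]
tcp_rot: [-3.141, -0.298, -0.047]
contact_force: [0.2, -0.1, -0.7]
opening: 0.3
grasp_force: 59.2
turn [-0.   -0.08 -0.06] shift m [-0.0001 -0.001   0.0062]
t 11.9 pos [ 604.  -197.3  102.6] rpy [-179.98  -17.1    -2.71] F [ 0.2 -0.1 -0.7] grip 59.2 open 0.3
```

```bash
python3 -m creep '0 0 0 0 -0.0005 0.0015 255;0 0 0 0 -0.0008 0.003 255;0 0 0 0 -0.0008 0.0045 255;0 0 0 0 -0.0008 0.005 255;0 0 0 0 -0.0008 0.005 255'; python3 -m creep '0 0 0 0 0 0.0005 255;0 0 0 0 0 0.001 255;0 0 0 0 0 0.001 255'
```

```text
clock: 12.52
eef_pos: [605.3, -196.5, 97.5]
tcp_rot: [-3.141, -0.298, -0.047]
contact_force: [-0.6, -0.1, -1.1]
opening: 0.302
grasp_force: 59.2
clock: 12.9
eef_pos: [605.5, -196.6, 96.5]
tcp_rot: [-3.141, -0.298, -0.047]
contact_force: [0.1, 0.3, -1.6]
opening: 0.297
grasp_force: 59.2
```

```bash
python3 -m creep '0 0 0 0 0 0.0004 255;0 0 0 0 0 0.0008 255;0 0 0 0 0 0.0008 255'; python3 -m creep '0 0 0 0 0 0.0004 255;0 0 0 0 0 0.0008 255;0 0 0 0 0 0.0008 255'
```

```text
clock: 13.28
eef_pos: [605.6, -196.6, 96.3]
tcp_rot: [-3.141, -0.298, -0.047]
contact_force: [-5.3, 1.2, 7.0]
opening: 0.297
grasp_force: 60.7
clock: 13.65
eef_pos: [605.7, -196.5, 96.3]
tcp_rot: [-3.141, -0.298, -0.047]
contact_force: [-10.6, 1.7, 16.6]
opening: 0.297
grasp_force: 62.3
```

```bash
python3 -m creep '0 0 0 0 0 -0.0004 255;0 0 0 0 0 -0.0008 255;0 0 0 0 0 -0.0008 255;0 0 0 0 0 -0.0008 255'
cat > q.py <<'E'
from m2 import *
from rig import r
n=np.array([-.2925,.0135,.956]);up=np.array([.955,-.044,.293]);F=[];M=[]
for i in range(4):
    f=r.grab_frame(("wrist","wrist","scene","side")[i]);s=r.sense();F.append(s["contact_force"]+[0,0,1.5]);M.append(s["wrist_torque"])
    cv2.imwrite(f"pics/e{i}.png",f["img"][:,:,::-1]);pickle.dump((f,s),open(f"e{i}.pkl","wb"))
F=np.array(F);print("n",(F@n).round(1),"up",(F@up).round(1),"M",np.mean(M,0).round(3),s["eef_pos"].round(1),np.degrees(s["tcp_rot"]).round(2))
E
python3 q.py
```

```text
clock: 14.15
eef_pos: [605.7, -196.6, 96.4]
tcp_rot: [-3.141, -0.298, -0.047]
contact_force: [-6.8, 0.8, 8.2]
opening: 0.298
grasp_force: 60.6
n [12.2 11.7 12.3 12.1] up [-2.5 -3.2 -3.  -3.8] M [0.129 0.63  0.037] [ 605.6 -196.5   96.3] [-179.97  -17.07   -2.71]
```

```bash
python3 -m creep '0 0 0 -0.0001 0 -0.0001 255;0 0 0 -0.0002 0 -0.00015 255;0 0 0 -0.0002 0 -0.00015 255;0 0 0 -0.0002 0 -0.00015 255'; python3 q.py
python3 - <<'E'
from m2 import *
f,s=pickle.load(open("e0.pkl","rb"));P=wpts(f);n=np.array([-.2925,.0135,.956]);up=np.array([.955,-.044,.293]);up/=np.linalg.norm(up);lf=np.cross(n,up)
D=(P-[610.6,-196.6,78.3]).reshape(-1,3);L=np.c_[D@up,D@lf,D@n];h,ss,v=np.moveaxis(hsv(f).astype(int),-1,0)
near=np.abs(L).max(1)<62
b=near&((h>105)&(h<135)&(ss>130)).ravel()&(L[:,2]>5)&(L[:,2]<12);q=L[b];A=np.c_[q[:,:2],np.ones(b.sum())];c=np.linalg.lstsq(A,q[:,2],rcond=None)[0];print("glass top h",np.median(q[:,2]).round(2),"tilt",np.degrees(c[:2]).round(2),"x max",np.percentile(q[:,0],99).round(1),"y",np.percentile(q[:,1],[1,99]).round(1))
p=near&(abs(L[:,2])<3)&(ss<80).ravel();w=p&(v>130).ravel()
q=L[p];print("plate h",np.median(q[:,2]).round(2));q=L[w];t=q[abs(q[:,1])<30];print("white top bar x",np.percentile(t[t[:,0]>20][:,0],[2,98]).round(1) if (t[:,0]>20).any() else'', "white y",np.percentile(q[:,1],[1,99]).round(1),len(q))
E
```

```text
clock: 14.85
eef_pos: [605.6, -196.6, 96.3]
tcp_rot: [-3.141, -0.298, -0.047]
contact_force: [-4.6, 1.6, 6.3]
opening: 0.302
grasp_force: 60.5
n [8.9 9.6 9.2 8.9] up [-2.5 -1.9 -3.  -2.5] M [0.123 0.438 0.037] [ 605.6 -196.6   96.4] [-179.98  -17.09   -2.71]
glass top h 7.95 tilt [-0.8   0.03] x max 23.9 y [-31.7  31.1]
plate h 0.05
white top bar x [35.5 38.6] white y [-45.3  44.6] 2150
```

View pics/e0.png

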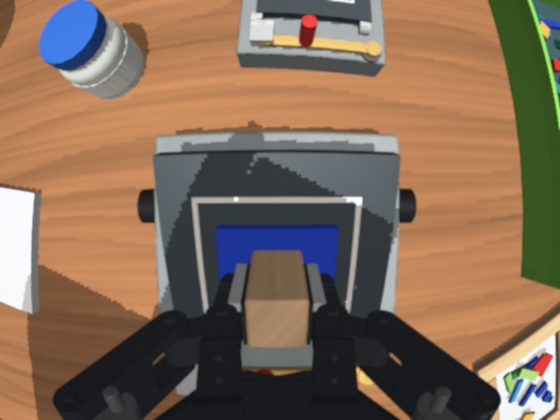

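Run:
```python
from m2 import *
n=np.array([-.2925,.0135,.956]);n/=np.linalg.norm(n);up=np.array([.955,-.044,.293]);up-=n*(up@n);up/=np.linalg.norm(up);lf=np.cross(n,up)
def fit(P,f,c0,t):
    D=(P-c0).reshape(-1,3);L=np.c_[D@up,D@lf,D@n];h,ss,v=np.moveaxis(hsv(f).astype(int),-1,0)
    m=cv2.erode(((h>105)&(h<135)&(ss>130)).astype(np.uint8),np.ones((5,5))).ravel()>0
    b=m&(abs(L[:,2]-8)<2.5)&(abs(L[:,1])<32)&(abs(L[:,0])<24);q=L[b]
    x=np.linalg.lstsq(np.c_[q[:,:2],np.ones(len(q))],q[:,2],rcond=None)[0];print(t,len(q),"tilt",np.degrees(x[:2]).round(2),[(np.median(q[abs(q[:,0]-a)<2,2]).round(2) if (abs(q[:,0]-a)<2).any() else None) for a in(4,8,12,16,20)])
    p=(abs(L[:,2])<3)&(ss<80).ravel()&(L[:,0]>28)&(L[:,0]<62)&(abs(L[:,1])<58);q=L[p];x=np.linalg.lstsq(np.c_[q[:,:2],np.ones(len(q))],q[:,2],rcond=None)[0];print("   plate tilt",len(q),np.degrees(x[:2]).round(2))
for i in(0,1):
    f,s=pickle.load(open(f"e{i}.pkl","rb"));fit(wpts(f),f,np.array([610.6,-196.6,78.3]),"w")
```

```text
w 3488 tilt [-0.54  0.05] [np.float64(7.96), np.float64(7.93), np.float64(7.96), np.float64(8.05), np.float64(8.02)]
   plate tilt 13849 [-0.42  0.01]
w 3486 tilt [-0.61  0.02] [np.float64(7.99), np.float64(7.94), np.float64(7.9), np.float64(7.99), np.float64(8.01)]
   plate tilt 13865 [-0.34 -0.01]
```

```bash
python3 -c "
from rig import r
print(r.sense()['contact_force'],r.sign_off())"
```

```text
the job is handed in; nothing more can be done
[-4.96069089  0.49310788  6.25981194] None
```

I swung the hook bar closed into its catch, then pressed the blue tile flush and centred inside the outline with about 9 N, still gripped, and handed the job in at about 15 s.

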